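Turn the lozenge dispenser over and back

TASK

On the first-aid board, pull the yellow lock of the lozenge dispenser out to its end stop, then turn the closed clear container right over on its pivot and keep it upside down for a moment so that the orange lozenge rolls across. Turn it back upright so that the lozenge lands in the green-floored half, and push the lock fully home again. Work gently, without forcing anything against its stops, and leave the other things on the board where they are.

Things in the scene. Friction and masses are not known exactly. Their poses are not given: they have to be found in the camera images.
- stand: Fixed stand; origin on the board under the container's middle; z up, x along the pivot (from lock side to green-floored side), y across. Grey base plate 12 mm high, x -145 to +75, y -55 to +55 mm. Two steel posts at x -43 and +43 mm (10 mm thick, 34 mm wide in y, 130 mm high) carry the pivot, 115 mm above the board. The lock's guide cheeks: x -85 to -55 mm, |y| under 16 mm, 56 mm high.
- flask: The closed clear container, a box 68 (x) x 40 (y) mm; origin on the pivot axis at its middle; x along the pivot, z towards the red lid (70 x 42 x 10 mm, top at z +61 mm). Underside at z -55 mm; two black lugs below it, x -34 to -20 mm, |y| under 15 mm, reach z -67 mm. Stays at any angle (0.12 N m). Turns half round between stops: upright, lid over to the stand's -y, upside down.
- dose_floor (a point): Inside the container, middle of the green floor (dose half, stand's +x side). The floor is 51 mm below the pivot when upright; an upright divider 59 mm high parts it from the white-floored store half. A sloping ceiling leads the lozenge from the store half across to the dose half while the container is upside down.
- lock (a joint): Travel of the lock, m: 0 fully home (bolt between the container's lugs, which it enters only when the container stands upright against its stop), 0.026 pulled out to its end stop, away from the container. Slides with about 2 N of friction.
- lock_knob (a point): Middle of the top of the lock's yellow grip, a block 18 (along the stand's x) x 16 (y) x 44 mm high; its top is 96 mm above the board. With the lock home it is at x -105 mm of the stand; it slides towards the stand's -x as it opens.
- lozenge: Orange ball, 18 mm across, sealed in the container; origin at its centre. Starts in the white-floored (store) half.
- tin: Red first-aid tin, 113 x 163 x 81 mm; origin at the middle of its underside. A bystander: leave it alone.
- thermometer: Grey ear thermometer lying down, 140 x 36 x 30 mm; origin at the middle of its underside. A bystander: leave it alone.
- egg_cup: White ceramic egg cup, 50 mm across, 62 mm high; origin at the middle of its underside. A bystander: leave it alone.
- tray: Small open aluminium tray, 100 x 160 x 18 mm; origin at the middle of its underside. A bystander: leave it alone.
- tweezer_case: Yellow tweezer case lying flat, 120 x 36 x 18 mm; origin at the middle of its underside. A bystander: leave it alone.
- bottle: Amber bottle, 48 mm across, 100 mm high; origin at the middle of its underside. A bystander: leave it alone.
Mind the look-alikes: they are no part of the job. Leave any blue look-alike of the stand alone.

How it is judged:
By the outcome, as a careful person would: the job done as asked, in the order asked, and still so for the second after the job is handed in, with the robot touching nothing.
It also fails if it takes over 67 s, if anything falls off the work surface, if the arm or the gripper's body presses on something with over 40 N, if the wrist force passes 120 N, or if a joint passes its speed limit or range.

ROBOT

A 6-joint arm with a two-finger parallel gripper is mounted at the origin on the work surface. World frame = base frame: x ahead of the robot, y to its left, z up, the work surface at z = 0. Lengths are in m, angles in rad, forces in N, time in s.
With the tool pointing down it reaches from about 0.35 to 0.975 m from the base axis. Payload 4.9 kg.
Tool frame: the origin (TCP) lies midway between the tips of the shut fingers; the grasp point (between the pads) lies 19 mm behind it; z points along the fingers, y is the line along which they close (so a half turn about z gives the same grasp; the last joint's range is limited). The gripper opens to 85 mm and grips with 20 to 120 N. Pads are 22 mm wide; open, the fingers measure 114 mm over their backs; the gripper's body (76 mm by 85 mm) begins 54 mm behind the grasp point. The pads swing forward as they close: fully open they stand 13 mm farther back than shut.
Start: joints at [-1.398, 0.053, 1.613, -0, 1.476, -0.119], TCP at [0.18, -0.599, 0.231] pointing down, gripper open.
Joint ranges: [-3.01, 3.01], [-1.01, 2.22], [0.06, 2.58], [-1.02, 4.17], [0.09, 2.62], [-3.14, 3.14]. Speed limits (rad/s): [2.57, 2.57, 3.14, 3.14, 3.14, 3.14].

INTERFACE

Orientations are given as a rotation vector (axis times angle).
In Python, from station import ctrl gives the robot as it stands.
- The arm moves only by the shell command python3 -m handwheel 'ROWS' [FORCE]. ROWS is JSON, a list of rows, each an object with "gripper": the gripper command: -1 is fully open, 1 is shut, values between are in proportion; "offset": the shift along the tool's x, y, z in mm, a list of three; "rotation": the turn, a rotation vector about the tool's x, y, z in rad, a list of three. A call has exactly 8 rows; each row is the pose to reach, as a shift and turn from the pose commanded when the call began, along the tool's axes at that moment; what a row does not reach only later rows make up. A row lasts 1/8 s, in which the tool goes at most 62.5 mm and 10.7 degrees, less where a joint would pass 70% of its speed; a pose out of reach is approached as far as the arm can. A call with a gripper value outside its range is refused whole. The fingers move at their own pace and stop on an object; FORCE is the grip in N (left out, the last holds). Time passes only in rows, so rows that repeat a pose let the fingers close, or fill a call up. It gives the time, the measured TCP pose, the force, the opening and the grip force at its end, in the units of the state.
- ctrl.get_obs(): the state, without advancing time (a new reading comes with each control period).
- ctrl.get_image(name): name is "scene" or "top"; returns a dict with "image" (420x560x3 uint8, red, green, blue), "fovy" (degrees; the focal length in pixels is half the picture's height over the tangent of half this angle, whatever the lens; pixels are square), "cx", "cy" (the principal point, pixels), "xyz" and "attitude" of the camera in the world. Camera axes: x right, y up, looking along -z (the intrinsics and any distortion apply to the point x, -y, -z); pixel columns grow to the right and rows downward; lengths in m; the calibration is good to about 2 mm. A picture is of the moment at which its call begins. There is no depth.
- ctrl.finish_job(): hands the job in; it is judged then, once.
The state is a dict: "t": time; "q": joint angles; "dq": joint speeds; "effort": joint torques, N m; "tool_pos": TCP position; "tool_rot": TCP orientation; "contact_force": force on the tool from outside, world axes, zero at the start; "wrist_torque": the same for the moment, N m; "opening": finger opening in m; "grip_force": force on a finger pad.
Only numpy, scipy, OpenCV 4.12 (cv2) and the standard library are available. Lean on these libraries where they do the work, as an engineer would, in place of code of your own. Each camera call takes 0.05 s, during which the arm holds its last target. There are 200 camera calls.

## Working session

There is one attempt and no reset: what is moved stays moved. The work goes in short steps, Python scripts to look and compute and a shell command to move; the robot and the scene stay as the last step left them, time stands still between calls to the robot, and variables do not carry over. Pictures are saved under pics/ and viewed, at most 10 in all, crops included, and the job is handed in when it is done.

```bash
ls; mkdir -p pics; python3 - <<'E'
from station import ctrl
import cv2
for n in("scene","top"):
    d=ctrl.get_image(n); cv2.imwrite(f"pics/{n}0.png",d["image"][:,:,::-1]); print(n,{k:v for k,v in d.items() if k!="image"})
print(ctrl.get_obs())
E
```

```text
pics
scene {'fovy': 50.973068027326086, 'cx': 283.4198665396034, 'cy': 206.7000049773789, 'xyz': array([1.23678202, 0.11767632, 1.11180979]), 'attitude': array([0.44693103, 0.52448185, 1.62855496])}
top {'fovy': 49.19556221522386, 'cx': 276.21594268769695, 'cy': 210.36533706289032, 'xyz': array([0.36306258, 0.00282274, 1.18571083]), 'attitude': array([ 0.13155096, -0.12509723, -1.56085275])}
{'t': 0.1, 'q': array([-1.39798344e+00,  5.33056835e-02,  1.61416584e+00,  1.30974169e-05,
        1.47600835e+00, -1.18988555e-01]), 'dq': array([-0.00088184, -0.00308667, -0.00265942, -0.00208808, -0.00292038,
       -0.00037997]), 'effort': array([-3.85997528e-04, -3.94906783e+01, -3.71365178e+01, -1.29909677e-04,
        3.90229456e-03, -2.05850739e-06]), 'tool_pos': array([ 0.17971091, -0.5980114 ,  0.2301713 ]), 'tool_rot': array([-3.10634780e+00, -4.56459913e-01,  5.92622076e-05]), 'contact_force': array([-0.52589834, -0.26123605,  0.35271061]), 'wrist_torque': array([-0.02891897, -0.0576181 , -0.03870712]), 'grip_force': 0.0, 'opening': 0.08513966810605722}
```

View pics/scene0.png

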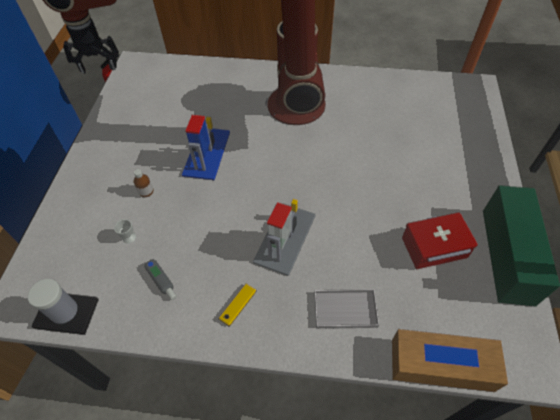

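View pics/top0.png

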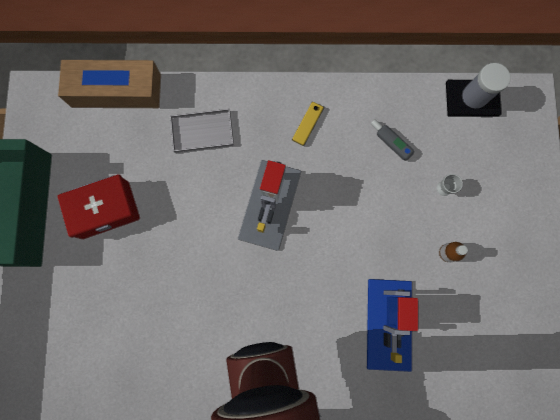

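The scene shows the grey stand near the middle: base corners in top at about (263,160), (301,168), (280,249), (239,239), knob (262,227) and lid (273,177). In the scene view the lid is at (280,215) and the knob at (295,204). The blue look-alike is nearer the robot.

```bash
cat > h.py <<'E'
import numpy as np,cv2
from station import ctrl
from scipy.spatial.transform import Rotation as R
def ray(d,uv):
    f=d["image"].shape[0]/2/np.tan(np.radians(d["fovy"])/2)
    v=np.array([(uv[0]-d["cx"])/f,-(uv[1]-d["cy"])/f,-1.])
    v=R.from_rotvec(d["attitude"]).apply(v); return np.array(d["xyz"]),v/np.linalg.norm(v)
def plane(d,uv,z):
    o,v=ray(d,uv); return o+v*(z-o[2])/v[2]
def tri(d1,a,d2,b):
    o,v=ray(d1,a);p,w=ray(d2,b)
    s=np.linalg.lstsq(np.c_[v,-w],p-o,rcond=None)[0]
    x,y=o+s[0]*v,p+s[1]*w; return (x+y)/2,np.linalg.norm(x-y)
def mask(d,kind,roi):
    hsv=cv2.cvtColor(d["image"],cv2.COLOR_RGB2HSV); m=0
    for lo,hi in {"y":[((22,120,90),(32,255,255))],"r":[((0,150,60),(8,255,255)),((172,150,60),(180,255,255))]}[kind]:
        m=m|cv2.inRange(hsv,lo,hi)
    k=np.zeros_like(m); x0,y0,x1,y1=roi; k[y0:y1,x0:x1]=m[y0:y1,x0:x1]; return k
def snap(n,name=None,roi=None,s=4):
    d=ctrl.get_image(n)
    if name:
        im=d["image"][:,:,::-1]
        if roi: im=cv2.resize(im[roi[1]:roi[3],roi[0]:roi[2]],None,fx=s,fy=s,interpolation=cv2.INTER_CUBIC)
        cv2.imwrite(f"pics/{name}.png",im)
    return d
E
python3 - <<'E'
from h import *
t=snap("top");s=snap("scene")
np.set_printoptions(precision=4,suppress=True)
T=[(263,160),(301,168),(280,249),(239,239)]
P=np.array([plane(t,p,.012) for p in T]); print(P, P.mean(0), np.linalg.norm(np.diff(P[[0,1,2,3,0]],axis=0),axis=1))
S=[(254,264),(288,272),(316,212)]
print(np.array([plane(s,p,.012) for p in S]))
for k in "yr":
    for d,roi,n in((t,(240,150,300,250),"top"),(s,(250,190,325,270),"scene")):
        m=mask(d,k,roi); ys,xs=np.nonzero(m); r=cv2.minAreaRect(np.c_[xs,ys].astype(np.float32)); print(k,n,len(xs),xs.mean(),ys.mean(),r, cv2.boxPoints(r).tolist())
        z=.096 if k=="y" else .176
        print([plane(d,p,z) for p in cv2.boxPoints(r)], plane(d,r[0],z))
im=np.vstack([cv2.resize(d["image"][y:y+75,x:x+100],None,fx=4,fy=4,interpolation=cv2.INTER_CUBIC) for d,x,y in((t,222,175),(s,240,195))])[:,:,::-1]
im=np.hstack([im[:300],im[300:]])
cv2.imwrite("pics/c1.png",im)
E
```

```text
[[ 0.6914  0.0441  0.012 ]
 [ 0.6702 -0.0562  0.012 ]
 [ 0.4567 -0.002   0.012 ]
 [ 0.4817  0.1034  0.012 ]] [0.575  0.0223 0.012 ] [0.1025 0.2203 0.1083 0.2179]
[[ 0.6754 -0.0467  0.012 ]
 [ 0.6892  0.0506  0.012 ]
 [ 0.4802  0.1118  0.012 ]]
y top 51 260.54901960784315 226.7843137254902 ((260.41180419921875, 226.8529510498047), (6.063390254974365, 8.246211051940918), 14.03624439239502) [[256.47064208984375, 230.11766052246094], [258.47064208984375, 222.11766052246094], [264.35296630859375, 223.58824157714844], [262.35296630859375, 231.58824157714844]]
[array([0.4947, 0.0548, 0.096 ]), array([0.5141, 0.0503, 0.096 ]), array([0.5106, 0.0361, 0.096 ]), array([0.4913, 0.0407, 0.096 ])] [0.5027 0.0455 0.096 ]
y scene 66 294.469696969697 204.4848484848485 ((294.0, 205.0), (12.0, 6.0), 90.0) [[291.0, 199.0], [297.0, 199.0], [297.0, 211.0], [291.0, 211.0]]
[array([0.5011, 0.038 , 0.096 ]), array([0.4992, 0.055 , 0.096 ]), array([0.5405, 0.0592, 0.096 ]), array([0.5424, 0.0425, 0.096 ])] [0.521  0.0487 0.096 ]
r top 539 272.3005565862709 176.70500927643783 ((272.311279296875, 176.6603546142578), (17.994230270385742, 29.944599151611328), 15.945395469665527) [[259.547119140625, 188.5848846435547], [267.7735595703125, 159.7924346923828], [285.075439453125, 164.73582458496094], [276.8489990234375, 193.5282745361328]]
[array([0.5791, 0.0453, 0.176 ]), array([0.646 , 0.0275, 0.176 ]), array([ 0.6347, -0.0119,  0.176 ]), array([0.568 , 0.0064, 0.176 ])] [0.6068 0.0168 0.176 ]
r scene 350 279.08285714285716 215.1 ((279.1000061035156, 214.80001831054688), (15.205260276794434, 24.59674835205078), 26.56505012512207) [[266.8000183105469, 222.4000244140625], [277.8000183105469, 200.4000244140625], [291.3999938964844, 207.20001220703125], [280.3999938964844, 229.20001220703125]]
[array([ 0.6387, -0.0086,  0.176 ]), array([0.5674, 0.0103, 0.176 ]), array([0.5851, 0.0482, 0.176 ]), array([0.655 , 0.0281, 0.176 ])] [0.6122 0.0194 0.176 ]
```

View pics/c1.png

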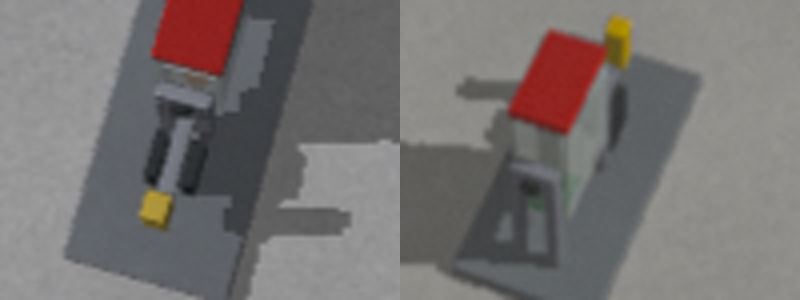

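The crops confirm the pose: lid centre about (0.607, 0.017), stand yaw about -15°, lock towards the robot. I'll go above the knob first.

```bash
cat >> h.py <<'E'
np.set_printoptions(precision=3,suppress=True)
YAW=np.radians(-15.); O=np.array([.607,.0165,0])
X=np.array([np.cos(YAW),np.sin(YAW),0]);Y=np.array([-X[1],X[0],0])
def st():   # TCP in stand frame, mm
    o=ctrl.get_obs(); p=o["tool_pos"]-O; f=o["contact_force"]
    print("t",round(o["t"],2),"stand mm",np.array([p@X,p@Y,p[2]])*1e3,"F stand",np.array([f@X,f@Y,f[2]]),"open",o["opening"],"grip",o["grip_force"]); return o
def delta(sx,sy,z):
    o=st(); Rt=R.from_rotvec(o["tool_rot"]); w=O+X*sx/1e3+Y*sy/1e3; w[2]=z/1e3
    G=R.from_matrix(np.c_[X,-Y,[0,0,-1.]])
    print("offset mm",Rt.inv().apply(w-o["tool_pos"])*1e3,"rot",(Rt.inv()*G).as_rotvec())
E
python3 -c "
from h import *
delta(-105,0,270);delta(-105,0,150)"
```

```text
t 0.2 stand mm [-253.619 -704.346  230.505] F stand [-0.961  0.476 -1.498] open 0.08529672486323174 grip 0.0
offset mm [ 496.742 -521.053  -38.751] rot [-0.001  0.     0.554]
t 0.2 stand mm [-253.619 -704.346  230.505] F stand [-0.961  0.476 -1.498] open 0.08529672486323174 grip 0.0
offset mm [ 496.723 -520.899   81.249] rot [-0.001  0.     0.554]
```

```bash
python3 -m handwheel '[{"gripper":-1,"offset":[30,-30,-40],"rotation":[0,0,0.05]},{"gripper":-1,"offset":[70,-74,-40],"rotation":[0,0,0.12]},{"gripper":-1,"offset":[110,-118,-40],"rotation":[0,0,0.2]},{"gripper":-1,"offset":[150,-160,-40],"rotation":[0,0,0.25]},{"gripper":-1,"offset":[190,-202,-40],"rotation":[0,0,0.3]},{"gripper":-1,"offset":[230,-244,-40],"rotation":[0,0,0.35]},{"gripper":-1,"offset":[270,-286,-40],"rotation":[0,0,0.4]},{"gripper":-1,"offset":[310,-328,-40],"rotation":[0,0,0.45]}]' 20; python3 -c "
from h import *
delta(-105,0,150)"
```

```text
t: 1.2
tool_pos: [0.3827, -0.1935, 0.2713]
tool_rot: [3.131, -0.251, 0.001]
contact_force: [0.0, -0.8, 0.1]
opening: 0.0851
grip_force: 0.0
t 1.2 stand mm [-162.265 -260.862  271.307] F stand [ 0.248 -0.777  0.132] open 0.08511167414873769 grip 0.0
offset mm [  83.318 -253.748  121.301] rot [ 0.    -0.001  0.102]
```

```bash
python3 -m handwheel '[{"gripper":-1,"offset":[15,-45,20],"rotation":[0,0,0.02]},{"gripper":-1,"offset":[32,-95,40],"rotation":[0,0,0.05]},{"gripper":-1,"offset":[48,-145,60],"rotation":[0,0,0.08]},{"gripper":-1,"offset":[64,-195,80],"rotation":[0,0,0.102]},{"gripper":-1,"offset":[76,-230,100],"rotation":[0,0,0.102]},{"gripper":-1,"offset":[82,-250,118],"rotation":[0,0,0.102]},{"gripper":-1,"offset":[83,-254,121],"rotation":[0,0,0.102]},{"gripper":-1,"offset":[83,-254,121],"rotation":[0,0,0.102]}]' 20; python3 - <<'E'
from h import *
delta(-105,0,66)
t=snap("top");s=snap("scene")
im=np.hstack([cv2.resize(d["image"][y:y+100,x:x+100],None,fx=4,fy=4,interpolation=cv2.INTER_CUBIC) for d,x,y in((t,222,155),(s,240,170))])[:,:,::-1]
cv2.imwrite("pics/c2.png",im)
E
```

```text
t: 2.2
tool_pos: [0.5042, 0.0422, 0.1505]
tool_rot: [3.115, -0.407, -0.0]
contact_force: [-0.5, -0.1, 0.2]
opening: 0.0855
grip_force: 0.0
t 2.2 stand mm [-105.95    -1.784  150.472] F stand [-0.441 -0.199  0.224] open 0.085521421806836 grip 0.0
offset mm [ 0.968 -1.813 84.471] rot [0.    0.    0.002]
```

View pics/c2.png

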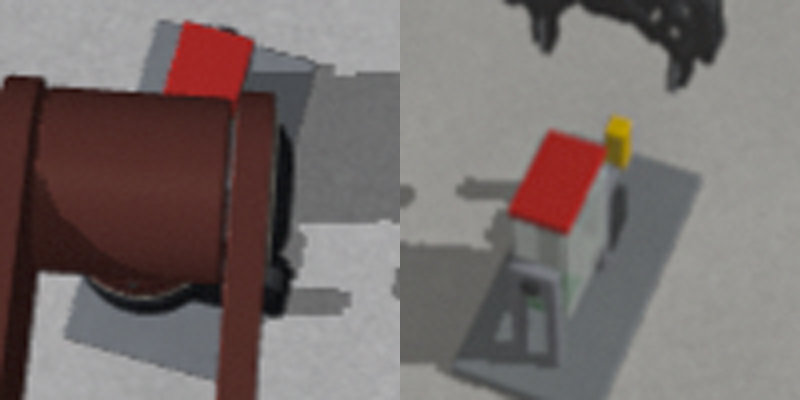

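The fingertips (crop ~(545,45) and (680,85)) straddle the knob at ~(618,125), so I'm descending and closing.

```bash
python3 -m handwheel '[{"gripper":-1,"offset":[1,-2,30],"rotation":[0,0,0]},{"gripper":-1,"offset":[1,-2,60],"rotation":[0,0,0]},{"gripper":-1,"offset":[1,-2,78],"rotation":[0,0,0]},{"gripper":-1,"offset":[1,-2,84],"rotation":[0,0,0]},{"gripper":0.3,"offset":[1,-2,84],"rotation":[0,0,0]},{"gripper":0.6,"offset":[1,-2,84],"rotation":[0,0,0]},{"gripper":1,"offset":[1,-2,84],"rotation":[0,0,0]},{"gripper":1,"offset":[1,-2,84],"rotation":[0,0,0]}]' 20; python3 -c "
from h import *
st()"
```

```text
t: 3.3
tool_pos: [0.5067, 0.0457, 0.0672]
tool_rot: [-3.11, 0.409, -0.003]
contact_force: [0.3, 5.2, 1.9]
opening: 0.0152
grip_force: 26.9
t 3.3 stand mm [-104.492    2.282   67.209] F stand [-1.022  5.103  1.87 ] open 0.015223797429848973 grip 26.931653916835785
```

```bash
python3 -m handwheel '[{"gripper":1,"offset":[-3,-1,0],"rotation":[0,0,0]},{"gripper":1,"offset":[-7,-2,0],"rotation":[0,0,0]},{"gripper":1,"offset":[-11,-2,0],"rotation":[0,0,0]},{"gripper":1,"offset":[-15,-2,0],"rotation":[0,0,0]},{"gripper":1,"offset":[-19,-2,0],"rotation":[0,0,0]},{"gripper":1,"offset":[-22,-2,0],"rotation":[0,0,0]},{"gripper":1,"offset":[-24,-2,0],"rotation":[0,0,0]},{"gripper":1,"offset":[-24,-2,0],"rotation":[0,0,0]}]' 20; python3 -c "
from h import *
st()"
```

```text
t: 4.3
tool_pos: [0.4833, 0.0523, 0.067]
tool_rot: [-3.115, 0.408, -0.001]
contact_force: [1.3, -0.6, 8.1]
opening: 0.0154
grip_force: 27.7
t 4.3 stand mm [-128.71     2.588   67.042] F stand [ 1.414 -0.238  8.128] open 0.015442585744463434 grip 27.71341234445572
```

```bash
python3 -m handwheel '[{"gripper":1,"offset":[-0.5,0,-0.5],"rotation":[0,0,0]},{"gripper":1,"offset":[-1,0,-1],"rotation":[0,0,0]},{"gripper":1,"offset":[-1.5,0,-1],"rotation":[0,0,0]},{"gripper":1,"offset":[-2,0,-1],"rotation":[0,0,0]},{"gripper":1,"offset":[-2.4,0,-1],"rotation":[0,0,0]},{"gripper":1,"offset":[-2.8,0,-1],"rotation":[0,0,0]},{"gripper":1,"offset":[-2.8,0,-1],"rotation":[0,0,0]},{"gripper":1,"offset":[-2.8,0,-1],"rotation":[0,0,0]}]' 20; python3 -c "
from h import *
st()"
```

```text
t: 5.3
tool_pos: [0.4832, 0.0523, 0.0673]
tool_rot: [3.115, -0.408, 0.013]
contact_force: [15.3, -2.8, -6.0]
opening: 0.0154
grip_force: 25.8
t 5.3 stand mm [-128.882    2.549   67.277] F stand [15.469  1.266 -6.046] open 0.015442002654687556 grip 25.796327590942383
```

At the end stop (15 N and no more motion), so I'm relaxing, releasing and rising.

```bash
python3 -m handwheel '[{"gripper":1,"offset":[1.5,0,0.5],"rotation":[0,0,0]},{"gripper":1,"offset":[2.4,0,0.7],"rotation":[0,0,0]},{"gripper":0.5,"offset":[2.4,0,0.7],"rotation":[0,0,0]},{"gripper":0,"offset":[2.4,0,0.7],"rotation":[0,0,0]},{"gripper":0,"offset":[2.4,0,-15],"rotation":[0,0,0]},{"gripper":0,"offset":[2.4,0,-50],"rotation":[0,0,0]},{"gripper":0.5,"offset":[2.4,0,-105],"rotation":[0,0,0]},{"gripper":1,"offset":[2.4,-30,-160],"rotation":[0,0,0]}]' 20; python3 -c "
from h import *
delta(8,60,220)
s=snap('scene','s3',(220,150,340,280),4); m=mask(s,'y',(250,190,325,270)); ys,xs=np.nonzero(m); print(len(xs),xs.mean(),ys.mean())"
```

```text
t: 6.3
tool_pos: [0.4898, 0.0807, 0.2294]
tool_rot: [3.114, -0.411, -0.0]
contact_force: [1.7, 0.6, -0.3]
opening: 0.0068
grip_force: 0.0
t 6.3 stand mm [-129.797   31.678  229.391] F stand [ 1.438  1.036 -0.316] open 0.006787407840848577 grip 0.0
offset mm [137.772 -28.447   9.375] rot [ 0.     0.    -0.001]
67 297.34328358208955 198.4179104477612
```

```bash
python3 -m handwheel '[{"gripper":1,"offset":[25,-30,0],"rotation":[0,0,0]},{"gripper":1,"offset":[75,-30,0],"rotation":[0,0,0]},{"gripper":1,"offset":[120,-30,0],"rotation":[0,0,0]},{"gripper":1,"offset":[138,-30,20],"rotation":[0,0,0]},{"gripper":1,"offset":[138,-30,45],"rotation":[0,0,0]},{"gripper":1,"offset":[138,-28,66],"rotation":[0,0,0]},{"gripper":1,"offset":[138,-22,69],"rotation":[0,0,0]},{"gripper":1,"offset":[138,-15,69],"rotation":[0,0,0]}]' 20; python3 -c "
from h import *
st()
s=snap('scene','s4',(220,150,340,280),4)"
```

```text
t: 7.35
tool_pos: [0.6275, 0.0599, 0.1588]
tool_rot: [3.115, -0.407, 0.001]
contact_force: [0.5, 0.2, 0.4]
opening: -0.0
grip_force: 0.0
t 7.35 stand mm [  8.584  47.282 158.764] F stand [0.46  0.294 0.361] open -4.2063219791516625e-05 grip 0.0
```

View pics/s4.png

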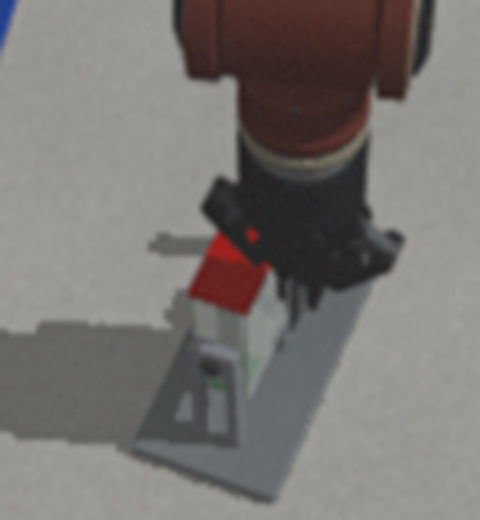

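The shut fingertips (~(310,300)) are beside the box's +Y face with the lid upright, so I'm starting the push.

```bash
python3 -m handwheel '[{"gripper":1,"offset":[0,6,0],"rotation":[0,0,0]},{"gripper":1,"offset":[0,12,0],"rotation":[0,0,0]},{"gripper":1,"offset":[0,18,0],"rotation":[0,0,0]},{"gripper":1,"offset":[0,24,0],"rotation":[0,0,0]},{"gripper":1,"offset":[0,30,0],"rotation":[0,0,0]},{"gripper":1,"offset":[0,36,1],"rotation":[0,0,0]},{"gripper":1,"offset":[0,42,2],"rotation":[0,0,0]},{"gripper":1,"offset":[0,48,3],"rotation":[0,0,0]}]' 20; python3 -c "
from h import *
st()
s=snap('scene','s5',(220,150,340,280),4)"
```

```text
t: 8.4
tool_pos: [0.6152, 0.0135, 0.1552]
tool_rot: [-3.115, 0.408, 0.0]
contact_force: [1.2, 2.0, 2.6]
opening: 0.0002
grip_force: 2.0
t 8.4 stand mm [  8.681  -0.769 155.152] F stand [0.679 2.226 2.632] open 0.00019477182589678471 grip 1.9705099120619707
```

View pics/s5.png

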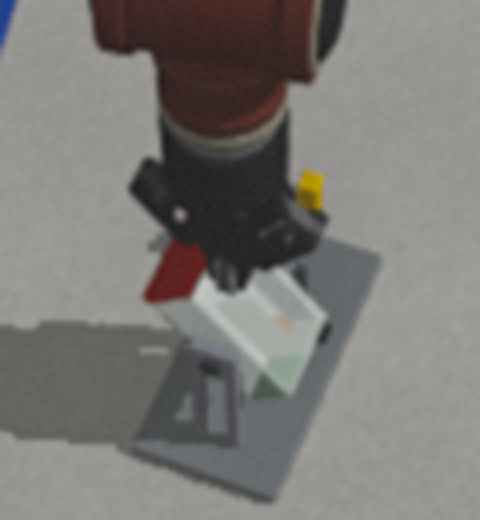

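The container is tilted about 50° with the fingertips at (230,280), the lozenge visible at (282,322) and about 3 N of force as expected. I'm continuing round the arc.

```bash
python3 -m handwheel '[{"gripper":1,"offset":[0,8,2],"rotation":[0,0,0]},{"gripper":1,"offset":[0,18,6],"rotation":[0,0,0]},{"gripper":1,"offset":[0,28,11],"rotation":[0,0,0]},{"gripper":1,"offset":[0,37,16],"rotation":[0,0,0]},{"gripper":1,"offset":[0,45,21],"rotation":[0,0,0]},{"gripper":1,"offset":[0,52,28],"rotation":[0,0,0]},{"gripper":1,"offset":[0,57,35],"rotation":[0,0,0]},{"gripper":1,"offset":[0,60,42],"rotation":[0,0,0]}]' 20; python3 -c "
from h import *
st()
s=snap('scene','s6',(220,150,340,280),4)"
```

```text
t: 9.45
tool_pos: [0.5997, -0.0446, 0.1127]
tool_rot: [3.115, -0.408, -0.0]
contact_force: [0.4, 0.9, 1.5]
opening: 0.0004
grip_force: 0.9
t 9.45 stand mm [  8.791 -60.95  112.721] F stand [0.157 0.967 1.547] open 0.0004388515540645986 grip 0.8569689495561761
```

View pics/s6.png

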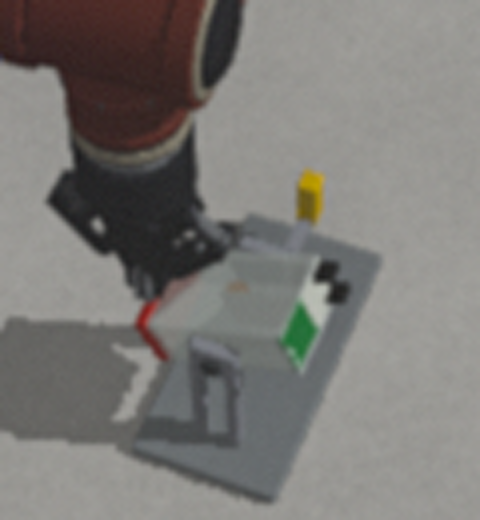

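The lid is past horizontal (θ≈105–110°), with the underside and lugs at (330,280). I'm pushing to about 140° and then retreating up.

```bash
python3 -m handwheel '[{"gripper":1,"offset":[0,3,8],"rotation":[0,0,0]},{"gripper":1,"offset":[0,2,15],"rotation":[0,0,0]},{"gripper":1,"offset":[0,0,21],"rotation":[0,0,0]},{"gripper":1,"offset":[0,-4,25],"rotation":[0,0,0]},{"gripper":1,"offset":[0,-4,25],"rotation":[0,0,0]},{"gripper":1,"offset":[0,12,10],"rotation":[0,0,0]},{"gripper":1,"offset":[0,20,-40],"rotation":[0,0,0]},{"gripper":1,"offset":[0,20,-100],"rotation":[0,0,0]}]' 20; python3 -c "
from h import *
delta(8,75,215)
s=snap('scene','s7',(220,150,340,280),4)"
```

```text
t: 10.5
tool_pos: [0.5935, -0.0643, 0.2142]
tool_rot: [-3.114, 0.409, 0.003]
contact_force: [0.5, -0.1, 0.1]
opening: 0.0
grip_force: 0.0
t 10.5 stand mm [  7.887 -81.532 214.24 ] F stand [0.46 0.04 0.1 ] open 3.393806112721006e-05 grip 0.0
offset mm [   0.184 -156.532   -0.721] rot [-0.     0.002  0.   ]
```

View pics/s7.png

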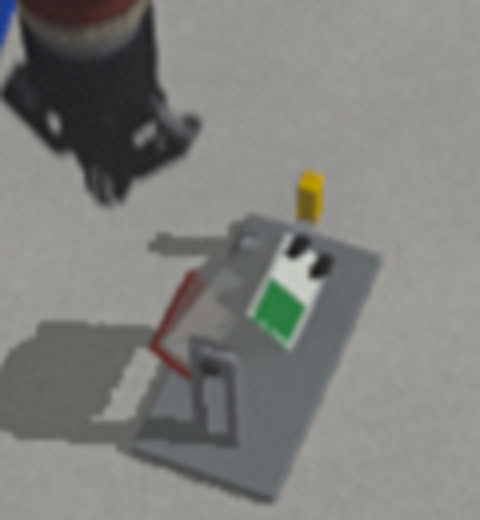

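Now at about 140° and released (underside at (290,290)). I'm crossing over to the +Y side.

```bash
python3 -m handwheel '[{"gripper":1,"offset":[0,-40,-5],"rotation":[0,0,0]},{"gripper":1,"offset":[0,-90,-5],"rotation":[0,0,0]},{"gripper":1,"offset":[0,-140,-5],"rotation":[0,0,0]},{"gripper":1,"offset":[0,-160,0],"rotation":[0,0,0]},{"gripper":1,"offset":[0,-160,25],"rotation":[0,0,0]},{"gripper":1,"offset":[0,-160,52],"rotation":[0,0,0]},{"gripper":1,"offset":[0,-155,54],"rotation":[0,0,0]},{"gripper":1,"offset":[0,-148,54],"rotation":[0,0,0]}]' 20; python3 -m handwheel '[{"gripper":1,"offset":[0,4,0],"rotation":[0,0,0]},{"gripper":1,"offset":[0,8,0],"rotation":[0,0,0]},{"gripper":1,"offset":[0,12,0],"rotation":[0,0,0]},{"gripper":1,"offset":[0,16,0],"rotation":[0,0,0]},{"gripper":1,"offset":[0,19,0],"rotation":[0,0,0]},{"gripper":1,"offset":[0,22,0],"rotation":[0,0,0]},{"gripper":1,"offset":[0,24,0],"rotation":[0,0,0]},{"gripper":1,"offset":[0,26,0],"rotation":[0,0,0]}]'; python3 -c "
from h import *
st()
s=snap('scene','s8',(220,150,340,280),4)"
```

```text
t: 11.55
tool_pos: [0.633, 0.0786, 0.1601]
tool_rot: [3.115, -0.408, 0.001]
contact_force: [-0.1, 0.6, -0.5]
opening: 0.0001
grip_force: 0.0
t: 12.55
tool_pos: [0.6261, 0.0544, 0.1591]
tool_rot: [-3.115, 0.407, 0.0]
contact_force: [0.0, 0.4, -0.4]
opening: 0.0
grip_force: 0.0
t 12.55 stand mm [  8.591  41.568 159.143] F stand [-0.059  0.378 -0.367] open 3.1447319687162416e-05 grip 0.0
```

View pics/s8.png

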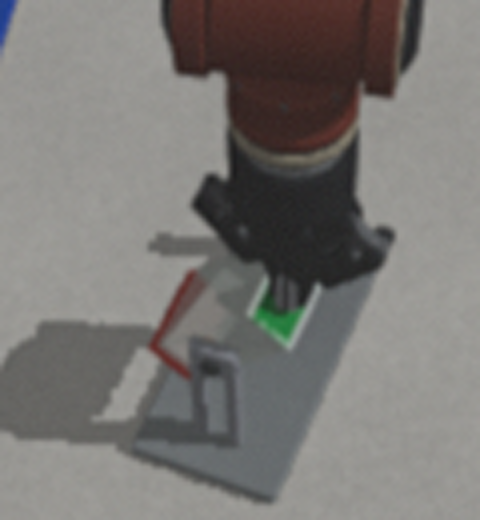

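The container is still at ~140°, with the fingertips (288,295) just short of the underside. I'm pushing on in small steps while watching the force.

```bash
python3 -m handwheel '[{"gripper":1,"offset":[0,1.5,0],"rotation":[0,0,0]},{"gripper":1,"offset":[0,3,0],"rotation":[0,0,0]},{"gripper":1,"offset":[0,4.5,0],"rotation":[0,0,0]},{"gripper":1,"offset":[0,6,0],"rotation":[0,0,0]},{"gripper":1,"offset":[0,7.5,0],"rotation":[0,0,0]},{"gripper":1,"offset":[0,9,0],"rotation":[0,0,0]},{"gripper":1,"offset":[0,10,0],"rotation":[0,0,0]},{"gripper":1,"offset":[0,11,0],"rotation":[0,0,0]}]'; python3 -c "
from h import *
st()"
```

```text
t: 13.6
tool_pos: [0.6243, 0.0467, 0.1629]
tool_rot: [-3.109, 0.405, -0.004]
contact_force: [-3.2, 10.7, 12.3]
opening: 0.0
grip_force: 7.9
t 13.6 stand mm [  8.885  33.677 162.867] F stand [-5.866  9.496 12.33 ] open 3.416035046086768e-05 grip 7.852447482291609
```

The force direction matches pushing on the underside face with little lever. It's better to drop lower and push the outer corner with the finger's side.

```bash
python3 -m handwheel '[{"gripper":1,"offset":[0,-10,-3],"rotation":[0,0,0]},{"gripper":1,"offset":[0,-35,-3],"rotation":[0,0,0]},{"gripper":1,"offset":[0,-50,0],"rotation":[0,0,0]},{"gripper":1,"offset":[0,-50,20],"rotation":[0,0,0]},{"gripper":1,"offset":[0,-50,38],"rotation":[0,0,0]},{"gripper":1,"offset":[0,-44,38],"rotation":[0,0,0]},{"gripper":1,"offset":[0,-38,38],"rotation":[0,0,0]},{"gripper":1,"offset":[0,-32,38],"rotation":[0,0,0]}]'; python3 -c "
from h import *
st()"; python3 -m handwheel '[{"gripper":1,"offset":[0,3,0],"rotation":[0,0,0]},{"gripper":1,"offset":[0,6,0],"rotation":[0,0,0]},{"gripper":1,"offset":[0,9,0],"rotation":[0,0,0]},{"gripper":1,"offset":[0,12,0],"rotation":[0,0,0]},{"gripper":1,"offset":[0,15,0],"rotation":[0,0,0]},{"gripper":1,"offset":[0,18,0],"rotation":[0,0,0]},{"gripper":1,"offset":[0,21,0],"rotation":[0,0,0]},{"gripper":1,"offset":[0,24,0],"rotation":[0,0,0]}]';python3 -c "
from h import *
st()"
```

```text
t: 14.6
tool_pos: [0.6319, 0.0739, 0.1221]
tool_rot: [-3.115, 0.409, -0.002]
contact_force: [0.4, 0.4, 0.1]
opening: -0.0001
grip_force: 0.0
t 14.6 stand mm [  9.223  61.922 122.104] F stand [0.281 0.48  0.062] open -0.00013905904315871228 grip 0.0
t: 15.6
tool_pos: [0.6288, 0.0556, 0.1284]
tool_rot: [-3.106, 0.405, -0.013]
contact_force: [-4.8, 15.9, 20.8]
opening: -0.0003
grip_force: 13.6
t 15.6 stand mm [ 10.897  43.436 128.366] F stand [-8.727 14.082 20.773] open -0.0003004962459707963 grip 13.5532807308482
```

Blocked, with force pointing up and outward, probably the gripper's wide knuckles on the container. I'm backing off and checking the picture.

```bash
python3 -m handwheel '[{"gripper":1,"offset":[0,-6,0],"rotation":[0,0,0]},{"gripper":1,"offset":[0,-14,0],"rotation":[0,0,0]},{"gripper":1,"offset":[0,-30,0],"rotation":[0,0,0]},{"gripper":1,"offset":[0,-30,0],"rotation":[0,0,0]},{"gripper":1,"offset":[0,-30,-30],"rotation":[0,0,0]},{"gripper":1,"offset":[0,-50,-80],"rotation":[0,0,0]},{"gripper":1,"offset":[0,-100,-100],"rotation":[0,0,0]},{"gripper":1,"offset":[0,-130,-100],"rotation":[0,0,0]}]'; python3 - <<'E'
from h import *
st()
t=snap("top");s=snap("scene")
im=np.hstack([cv2.resize(d["image"][y:y+100,x:x+100],None,fx=4,fy=4,interpolation=cv2.INTER_CUBIC) for d,x,y in((t,222,155),(s,245,180))])[:,:,::-1]
cv2.imwrite("pics/c3.png",im)
E
```

```text
t: 16.6
tool_pos: [0.6604, 0.1788, 0.2242]
tool_rot: [-3.114, 0.407, -0.007]
contact_force: [0.4, 0.1, -0.5]
opening: -0.0
grip_force: 0.0
t 16.6 stand mm [  9.536 170.569 224.246] F stand [ 0.303  0.221 -0.458] open -3.706736707380836e-05 grip 0.0
```

View pics/c3.png

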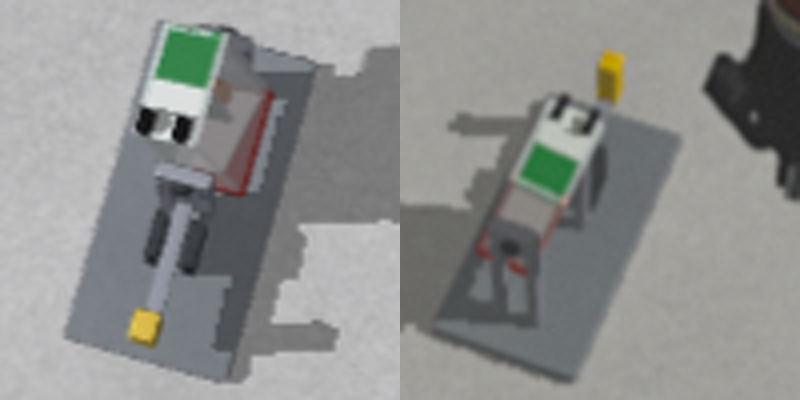

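Both views now show the container at about 155° (underside with the green patch up at (190,55) top / (548,170) scene). I'll now get the angle numerically from the green patch in both views.

```bash
cat >> h.py <<'E'
def blob(d,lo,hi,roi):
    h=cv2.inRange(cv2.cvtColor(d["image"],cv2.COLOR_RGB2HSV),lo,hi); x0,y0,x1,y1=roi
    ys,xs=np.nonzero(h[y0:y1,x0:x1]); return (xs.mean()+x0,ys.mean()+y0,len(xs)) if len(xs) else (np.nan,np.nan,0)
TR=(240,150,305,235);SR=(255,195,320,265)
def spot(lo,hi):
    t=snap("top");s=snap("scene"); a=blob(t,lo,hi,TR);b=blob(s,lo,hi,SR)
    p,e=tri(t,a,s,b); q=p-O; print("px",a,b,"stand mm",np.array([q@X,q@Y,q[2]-.115])*1e3,"miss",e)
    print("angle",np.degrees(np.arctan2(q@Y,-(q[2]-.115))))
G=((50,110,40),(75,255,255)); RD=((0,150,40),(8,255,255)); OR=((9,110,60),(20,255,255))
E
python3 -c "
from h import *
delta(8,75,145)
spot(*G)"
```

```text
t 16.7 stand mm [  8.012 171.056 221.144] F stand [-0.355 -0.076 -0.068] open 0.00016903068463570135 grip 0.0
offset mm [-0.465 96.096 76.091] rot [-0.001 -0.     0.005]
px (np.float64(268.31972789115645), np.float64(168.96598639455783), 147) (np.float64(281.5816326530612), np.float64(221.91836734693877), 98) stand mm [16.636 15.201 51.413] miss 0.0012881127987711691
angle 163.5285733575125
```

```bash
python3 -m handwheel '[{"gripper":1,"offset":[0,40,0],"rotation":[0,0,0]},{"gripper":1,"offset":[0,80,10],"rotation":[0,0,0]},{"gripper":1,"offset":[0,98,35],"rotation":[0,0,0]},{"gripper":1,"offset":[0,101,60],"rotation":[0,0,0]},{"gripper":1,"offset":[0,106,75],"rotation":[0,0,0]},{"gripper":1,"offset":[0,113,75],"rotation":[0,0,0]},{"gripper":1,"offset":[0,119,75],"rotation":[0,0,0]},{"gripper":1,"offset":[0,123,75],"rotation":[0,0,0]}]'; python3 -m handwheel '[{"gripper":1,"offset":[0,2,0],"rotation":[0,0,0]},{"gripper":1,"offset":[0,4,0],"rotation":[0,0,0]},{"gripper":1,"offset":[0,6,0],"rotation":[0,0,0]},{"gripper":1,"offset":[0,8,0],"rotation":[0,0,0]},{"gripper":1,"offset":[0,9.5,0],"rotation":[0,0,0]},{"gripper":1,"offset":[0,11,0],"rotation":[0,0,0]},{"gripper":1,"offset":[0,12,0],"rotation":[0,0,0]},{"gripper":1,"offset":[0,13,0],"rotation":[0,0,0]}]';python3 -c "
from h import *
st()"
```

```text
t: 17.8
tool_pos: [0.6282, 0.059, 0.1481]
tool_rot: [-3.112, 0.408, -0.005]
contact_force: [-0.4, 5.4, 3.0]
opening: -0.0
grip_force: 2.4
t: 18.8
tool_pos: [0.6242, 0.0481, 0.146]
tool_rot: [-3.11, 0.407, -0.001]
contact_force: [4.1, 11.3, 0.1]
opening: -0.0001
grip_force: 6.4
t 18.8 stand mm [  8.461  34.99  146.02 ] F stand [ 1.063 11.964  0.122] open -0.0001421551212773036 grip 6.4199817180633545
```

```bash
python3 -m handwheel '[{"gripper":1,"offset":[0,-5,0],"rotation":[0,0,0]},{"gripper":1,"offset":[0,-15,-10],"rotation":[0,0,0]},{"gripper":1,"offset":[0,-30,-50],"rotation":[0,0,0]},{"gripper":1,"offset":[0,-60,-85],"rotation":[0,0,0]},{"gripper":1,"offset":[0,-110,-85],"rotation":[0,0,0]},{"gripper":1,"offset":[0,-135,-85],"rotation":[0,0,0]},{"gripper":1,"offset":[0,-135,-85],"rotation":[0,0,0]},{"gripper":1,"offset":[0,-135,-85],"rotation":[0,0,0]}]'; python3 -c "
from h import *
spot(*G)
for n,r in (('top',TR),('scene',SR)): print(n,blob(snap(n),*OR,r))
delta(8,-60,225)"
```

```text
t: 19.8
tool_pos: [0.658, 0.1753, 0.2302]
tool_rot: [3.113, -0.408, -0.003]
contact_force: [-0.7, 0.1, 0.3]
opening: -0.0002
grip_force: 0.0
px (np.float64(274.126582278481), np.float64(170.28481012658227), 158) (np.float64(276.7578947368421), np.float64(220.05263157894737), 95) stand mm [16.739  1.677 52.746] miss 0.0017362560255212098
angle 178.17865347095724
top (nan, nan, 0)
scene (nan, nan, 0)
t 20.0 stand mm [  8.599 166.504 230.988] F stand [0.552 0.449 1.278] open 5.1778535739532514e-05 grip 0.0
offset mm [ -0.648 226.501   6.098] rot [0. 0. 0.]
```

It's fully inverted: 178° measured, with the ~2 mm y offset seen in the grasp explaining the rest. I'm crossing to the -Y side, which also gives it dwell time.

```bash
python3 -m handwheel '[{"gripper":1,"offset":[0,45,0],"rotation":[0,0,0]},{"gripper":1,"offset":[0,95,0],"rotation":[0,0,0]},{"gripper":1,"offset":[0,145,0],"rotation":[0,0,0]},{"gripper":1,"offset":[0,195,0],"rotation":[0,0,0]},{"gripper":1,"offset":[0,225,0],"rotation":[0,0,0]},{"gripper":1,"offset":[0,226,30],"rotation":[0,0,0]},{"gripper":1,"offset":[0,226,60],"rotation":[0,0,0]},{"gripper":1,"offset":[0,226,73],"rotation":[0,0,0]}]'; python3 -m handwheel '[{"gripper":1,"offset":[0,-6,0],"rotation":[0,0,0]},{"gripper":1,"offset":[0,-12,0],"rotation":[0,0,0]},{"gripper":1,"offset":[0,-18,0],"rotation":[0,0,0]},{"gripper":1,"offset":[0,-24,0],"rotation":[0,0,0]},{"gripper":1,"offset":[0,-30,0],"rotation":[0,0,0]},{"gripper":1,"offset":[0,-36,0],"rotation":[0,0,0]},{"gripper":1,"offset":[0,-42,0],"rotation":[0,0,0]},{"gripper":1,"offset":[0,-48,0],"rotation":[0,0,0]}]';python3 -c "
from h import *
st()"
```

```text
t: 21.0
tool_pos: [0.599, -0.0426, 0.1561]
tool_rot: [-3.115, 0.409, 0.005]
contact_force: [-0.3, -0.0, 0.0]
opening: 0.0001
grip_force: 0.0
t: 22.0
tool_pos: [0.6131, 0.0044, 0.1585]
tool_rot: [3.115, -0.408, 0.001]
contact_force: [0.3, -2.9, 3.5]
opening: -0.0001
grip_force: 1.9
t 22.0 stand mm [  9.034 -10.064 158.541] F stand [ 1.023 -2.776  3.486] open -0.00012324178102350133 grip 1.898362609790638
```

```bash
python3 -m handwheel '[{"gripper":1,"offset":[0,-7,1],"rotation":[0,0,0]},{"gripper":1,"offset":[0,-14,2],"rotation":[0,0,0]},{"gripper":1,"offset":[0,-21,4],"rotation":[0,0,0]},{"gripper":1,"offset":[0,-28,8],"rotation":[0,0,0]},{"gripper":1,"offset":[0,-36,13],"rotation":[0,0,0]},{"gripper":1,"offset":[0,-44,18],"rotation":[0,0,0]},{"gripper":1,"offset":[0,-51,24],"rotation":[0,0,0]},{"gripper":1,"offset":[0,-56,30],"rotation":[0,0,0]}]'; python3 -m handwheel '[{"gripper":1,"offset":[0,-5,7],"rotation":[0,0,0]},{"gripper":1,"offset":[0,-8,14],"rotation":[0,0,0]},{"gripper":1,"offset":[0,-11,21],"rotation":[0,0,0]},{"gripper":1,"offset":[0,-11,28],"rotation":[0,0,0]},{"gripper":1,"offset":[0,-9,34],"rotation":[0,0,0]},{"gripper":1,"offset":[0,-6,38],"rotation":[0,0,0]},{"gripper":1,"offset":[0,-3,41],"rotation":[0,0,0]},{"gripper":1,"offset":[0,-3,41],"rotation":[0,0,0]}]';python3 -c "
from h import *
st()"
```

```text
t: 23.0
tool_pos: [0.6268, 0.0591, 0.1274]
tool_rot: [-3.115, 0.407, 0.002]
contact_force: [-0.2, -1.2, 3.4]
opening: 0.0002
grip_force: 1.5
t: 24.0
tool_pos: [0.6282, 0.0634, 0.0875]
tool_rot: [-3.11, 0.407, -0.001]
contact_force: [1.3, 8.8, 2.0]
opening: 0.0002
grip_force: 3.2
t 24.0 stand mm [ 8.332 50.78  87.485] F stand [-1.045  8.835  2.034] open 0.0002222949499418618 grip 3.1505104154348373
```

```bash
python3 -m handwheel '[{"gripper":1,"offset":[0,-8,0],"rotation":[0,0,0]},{"gripper":1,"offset":[0,-25,-15],"rotation":[0,0,0]},{"gripper":1,"offset":[0,-30,-60],"rotation":[0,0,0]},{"gripper":1,"offset":[0,-40,-115],"rotation":[0,0,0]},{"gripper":1,"offset":[0,-70,-145],"rotation":[0,0,0]},{"gripper":1,"offset":[0,-110,-145],"rotation":[0,0,0]},{"gripper":1,"offset":[0,-115,-145],"rotation":[0,0,0]},{"gripper":1,"offset":[0,-115,-145],"rotation":[0,0,0]}]'; python3 -c "
from h import *
spot(*RD); print('orange')
spot(*OR)
delta(8,-80,232)"
```

```text
t: 25.0
tool_pos: [0.6572, 0.1726, 0.2318]
tool_rot: [3.114, -0.406, -0.001]
contact_force: [-0.1, 0.1, -0.9]
opening: -0.0001
grip_force: 0.0
px (np.float64(285.3678861788618), np.float64(181.29065040650406), 492) (np.float64(268.3223140495868), np.float64(213.5702479338843), 242) stand mm [  0.669 -29.24   43.709] miss 0.0020748628221356332
angle -146.2188214659176
orange
 ** On entry to DLASCL parameter number  4 had an illegal value
 ** On entry to DLASCL parameter number  4 had an illegal value
 ** On entry to DLASCL parameter number  4 had an illegal value
 ** On entry to DLASCL parameter number  4 had an illegal value
 ** On entry to DLASCL parameter number  5 had an illegal value
 ** On entry to DLASCL parameter number  4 had an illegal valueTraceback (most recent call last):
  File "<string>", line 4, in <module>
    spot(*OR)
    ~~~~^^^^^
  File "h.py", line 42, in spot
    p,e=tri(t,a,s,b); q=p-O; print("px",a,b,"stand mm",np.array([q@X,q@Y,q[2]-.115])*1e3,"miss",e)
        ~~~^^^^^^^^^
  File "h.py", line 12, in tri
    s=np.linalg.lstsq(np.c_[v,-w],p-o,rcond=None)[0]
      ~~~~~~~~~~~~~~~^^^^^^^^^^^^^^^^^^^^^^^^^^^^
    x, resids, rank, s = _umath_linalg.lstsq(a, b, rcond,
                         ~~~~~~~~~~~~~~~~~~~^^^^^^^^^^^^^
                                             signature=signature)
                                             ^^^^^^^^^^^^^^^^^^^^
    raise LinAlgError("SVD did not converge in Linear Least Squares")
numpy.linalg.LinAlgError: SVD did not converge in Linear Least Squares
```

The lid is at ~33° (centre at y -29, z +44 of the pivot). I'm crossing to the -Y side and pushing it upright with the finger side.

```bash
python3 -m handwheel '[{"gripper":1,"offset":[0,50,0],"rotation":[0,0,0]},{"gripper":1,"offset":[0,105,0],"rotation":[0,0,0]},{"gripper":1,"offset":[0,160,0],"rotation":[0,0,0]},{"gripper":1,"offset":[0,215,0],"rotation":[0,0,0]},{"gripper":1,"offset":[0,247,10],"rotation":[0,0,0]},{"gripper":1,"offset":[0,252,40],"rotation":[0,0,0]},{"gripper":1,"offset":[0,252,75],"rotation":[0,0,0]},{"gripper":1,"offset":[0,250,85],"rotation":[0,0,0]}]'; python3 -c "
from h import *
st()"; python3 -m handwheel '[{"gripper":1,"offset":[0,-6,0],"rotation":[0,0,0]},{"gripper":1,"offset":[0,-12,0],"rotation":[0,0,0]},{"gripper":1,"offset":[0,-18,0],"rotation":[0,0,0]},{"gripper":1,"offset":[0,-24,0],"rotation":[0,0,0]},{"gripper":1,"offset":[0,-29,0],"rotation":[0,0,0]},{"gripper":1,"offset":[0,-34,0],"rotation":[0,0,0]},{"gripper":1,"offset":[0,-38,0],"rotation":[0,0,0]},{"gripper":1,"offset":[0,-41,0],"rotation":[0,0,0]}]';python3 -c "
from h import *
st()"
```

```text
t: 26.2
tool_pos: [0.5911, -0.0696, 0.1442]
tool_rot: [-3.114, 0.41, 0.008]
contact_force: [0.3, 0.1, -0.3]
opening: -0.0
grip_force: 0.0
t 26.2 stand mm [  6.898 -87.29  144.241] F stand [ 0.293  0.141 -0.292] open -2.7483915012038053e-05 grip 0.0
t: 27.2
tool_pos: [0.6026, -0.0378, 0.1535]
tool_rot: [3.096, -0.406, -0.003]
contact_force: [-22.8, -26.6, 29.4]
opening: -0.0001
grip_force: 19.8
t 27.2 stand mm [  9.835 -53.589 153.494] F stand [-15.119 -31.638  29.35 ] open -6.484562109009516e-05 grip 19.81513112783432
```

Force too high: the knuckles are probably on the lid's top edge. I'm backing off at once and measuring.

```bash
python3 -m handwheel '[{"gripper":1,"offset":[0,9,-2],"rotation":[0,0,0]},{"gripper":1,"offset":[0,25,-4],"rotation":[0,0,0]},{"gripper":1,"offset":[0,40,-20],"rotation":[0,0,0]},{"gripper":1,"offset":[0,60,-50],"rotation":[0,0,0]},{"gripper":1,"offset":[0,90,-60],"rotation":[0,0,0]},{"gripper":1,"offset":[0,90,-60],"rotation":[0,0,0]},{"gripper":1,"offset":[0,90,-60],"rotation":[0,0,0]},{"gripper":1,"offset":[0,90,-60],"rotation":[0,0,0]}]'; python3 -c "
from h import *
spot(*RD)
o=st();print(o['q'])"
```

```text
t: 28.2
tool_pos: [0.5803, -0.1157, 0.2062]
tool_rot: [-3.115, 0.406, 0.002]
contact_force: [0.1, 0.1, -0.3]
opening: -0.0001
grip_force: 0.0
px (np.float64(283.23622047244095), np.float64(180.39763779527559), 508) (np.float64(269.9742647058824), np.float64(213.44485294117646), 272) stand mm [  0.703 -24.259  47.008] miss 0.001816666058270591
angle -152.7035235444225
t 28.3 stand mm [   8.505 -134.627  206.415] F stand [-0.453  0.163 -0.098] open -0.0001322091215742072 grip 0.0
[-0.323 -0.008  1.717  0.     1.435  1.507]
```

Tilt is now ~28°. I'm turning the tool a quarter turn so the knuckles lie along the pivot and clear the lid.

```bash
python3 -m handwheel '[{"gripper":1,"offset":[0,0,0],"rotation":[0,0,-0.186]},{"gripper":1,"offset":[0,0,0],"rotation":[0,0,-0.372]},{"gripper":1,"offset":[0,0,0],"rotation":[0,0,-0.558]},{"gripper":1,"offset":[0,0,0],"rotation":[0,0,-0.744]},{"gripper":1,"offset":[0,0,0],"rotation":[0,0,-0.93]},{"gripper":1,"offset":[0,0,0],"rotation":[0,0,-1.116]},{"gripper":1,"offset":[0,0,0],"rotation":[0,0,-1.302]},{"gripper":1,"offset":[0,0,0],"rotation":[0,0,-1.488]}]'; python3 -c "
from h import *
delta(3,-80,145)"
```

```text
t: 29.3
tool_pos: [0.5805, -0.1159, 0.2067]
tool_rot: [-2.561, -1.818, 0.001]
contact_force: [0.0, -0.3, 0.2]
opening: -0.0002
grip_force: 0.0
t 29.3 stand mm [   8.687 -134.767  206.738] F stand [ 0.079 -0.243  0.168] open -0.00020784815396850763 grip 0.0
offset mm [54.189 -9.686 61.75 ] rot [-0.001  0.001  1.497]
```

```bash
python3 -m handwheel '[{"gripper":1,"offset":[10,-3,20],"rotation":[0,0,-0.074]},{"gripper":1,"offset":[20,-6,45],"rotation":[0,0,-0.074]},{"gripper":1,"offset":[35,-8,60],"rotation":[0,0,-0.074]},{"gripper":1,"offset":[48,-10,62],"rotation":[0,0,-0.074]},{"gripper":1,"offset":[54,-10,62],"rotation":[0,0,-0.074]},{"gripper":1,"offset":[57,-10,62],"rotation":[0,0,-0.074]},{"gripper":1,"offset":[60,-10,62],"rotation":[0,0,-0.074]},{"gripper":1,"offset":[63,-10,62],"rotation":[0,0,-0.074]}]'; python3 -c "
from h import *
st()"; python3 -m handwheel '[{"gripper":1,"offset":[2,0,0],"rotation":[0,0,0]},{"gripper":1,"offset":[5,0,0],"rotation":[0,0,0]},{"gripper":1,"offset":[8,0,0],"rotation":[0,0,0]},{"gripper":1,"offset":[11,0,0],"rotation":[0,0,0]},{"gripper":1,"offset":[14,0,0],"rotation":[0,0,0]},{"gripper":1,"offset":[17,0,0],"rotation":[0,0,0]},{"gripper":1,"offset":[20,0,0],"rotation":[0,0,0]},{"gripper":1,"offset":[23,0,0],"rotation":[0,0,0]}]';python3 -c "
from h import *
st()"
```

```text
t: 30.3
tool_pos: [0.5926, -0.054, 0.1456]
tool_rot: [2.499, 1.903, 0.001]
contact_force: [0.1, 0.8, 0.1]
opening: 0.0002
grip_force: 0.0
t 30.3 stand mm [  4.355 -71.824 145.648] F stand [-0.132  0.753  0.083] open 0.00024168109140355404 grip 0.0
t: 31.3
tool_pos: [0.5989, -0.0338, 0.1469]
tool_rot: [2.496, 1.9, -0.003]
contact_force: [-2.7, -6.0, 5.1]
opening: 0.0003
grip_force: 3.5
t 31.3 stand mm [  5.228 -50.679 146.887] F stand [-1.082 -6.536  5.067] open 0.00028860165929825915 grip 3.4578121919184923
```

Plausible corner contact with friction. I'll raise the finger along with the rising corner.

```bash
python3 -m handwheel '[{"gripper":1,"offset":[2,0,-2],"rotation":[0,0,0]},{"gripper":1,"offset":[4,0,-4],"rotation":[0,0,0]},{"gripper":1,"offset":[6,0,-6],"rotation":[0,0,0]},{"gripper":1,"offset":[8,0,-7.5],"rotation":[0,0,0]},{"gripper":1,"offset":[9.5,0,-8.5],"rotation":[0,0,0]},{"gripper":1,"offset":[11,0,-9.5],"rotation":[0,0,0]},{"gripper":1,"offset":[12,0,-10],"rotation":[0,0,0]},{"gripper":1,"offset":[13,0,-10.5],"rotation":[0,0,0]}]';python3 -c "
from h import *
st()"
```

```text
t: 32.3
tool_pos: [0.6017, -0.0188, 0.1552]
tool_rot: [-2.499, -1.903, 0.0]
contact_force: [0.5, -2.1, -0.7]
opening: -0.0001
grip_force: 1.1
t 32.3 stand mm [  4.013 -35.521 155.245] F stand [ 1.047 -1.915 -0.656] open -0.00012892412529600446 grip 1.0546695422090124
```

```bash
python3 -m handwheel '[{"gripper":1,"offset":[1,0,-0.5],"rotation":[0,0,0]},{"gripper":1,"offset":[2,0,-1],"rotation":[0,0,0]},{"gripper":1,"offset":[3,0,-1],"rotation":[0,0,0]},{"gripper":1,"offset":[3.5,0,-1],"rotation":[0,0,0]},{"gripper":1,"offset":[4,0,-1],"rotation":[0,0,0]},{"gripper":1,"offset":[4.5,0,-1],"rotation":[0,0,0]},{"gripper":1,"offset":[5,0,-1],"rotation":[0,0,0]},{"gripper":1,"offset":[5,0,-1],"rotation":[0,0,0]}]';python3 -c "
from h import *
st();spot(*RD)"
```

```text
t: 33.3
tool_pos: [0.6033, -0.0143, 0.1568]
tool_rot: [2.499, 1.903, 0.0]
contact_force: [-1.6, -2.6, 1.0]
opening: -0.0003
grip_force: 1.2
t 33.3 stand mm [  4.414 -30.737 156.78 ] F stand [-0.865 -2.975  1.013] open -0.00029336113967137805 grip 1.2350449338555336
px (np.float64(268.86813186813185), np.float64(180.65567765567766), 273) (np.float64(278.8376068376068), np.float64(214.97720797720797), 351) stand mm [-6.259  3.008 45.119] miss 0.0077742844641184115
angle 176.18576640292662
```

```bash
python3 -m handwheel '[{"gripper":1,"offset":[0.5,0,0],"rotation":[0,0,0]},{"gripper":1,"offset":[1,0,0],"rotation":[0,0,0]},{"gripper":1,"offset":[1.5,0,0],"rotation":[0,0,0]},{"gripper":1,"offset":[2,0,0],"rotation":[0,0,0]},{"gripper":1,"offset":[2.5,0,0],"rotation":[0,0,0]},{"gripper":1,"offset":[2.5,0,0],"rotation":[0,0,0]},{"gripper":1,"offset":[2.5,0,0],"rotation":[0,0,0]},{"gripper":1,"offset":[2.5,0,0],"rotation":[0,0,0]}]';python3 -c "
from h import *
st();s=snap('scene');print(blob(s,*RD,SR),blob(s,*OR,SR))"
```

```text
t: 34.4
tool_pos: [0.6035, -0.0139, 0.1568]
tool_rot: [2.498, 1.901, -0.006]
contact_force: [-3.8, -9.2, 3.5]
opening: -0.0002
grip_force: 4.8
t 34.4 stand mm [  4.453 -30.321 156.84 ] F stand [-1.246 -9.869  3.518] open -0.00022426458668860642 grip 4.784184470772743
(np.float64(278.96296296296293), np.float64(215.05982905982907), 351) (nan, nan, 0)
```

It's against the upright stop. I'm retreating, turning the tool back and heading over the knob.

```bash
python3 -m handwheel '[{"gripper":1,"offset":[-5,0,0],"rotation":[0,0,0]},{"gripper":1,"offset":[-25,0,-10],"rotation":[0,0,0.1]},{"gripper":1,"offset":[-30,-10,-50],"rotation":[0,0,0.28]},{"gripper":1,"offset":[-30,-40,-70],"rotation":[0,0,0.46]},{"gripper":1,"offset":[-25,-80,-70],"rotation":[0,0,0.64]},{"gripper":0.5,"offset":[-10,-120,-70],"rotation":[0,0,0.82]},{"gripper":0,"offset":[10,-133,-50],"rotation":[0,0,1.0]},{"gripper":-0.2,"offset":[30,-133,-20],"rotation":[0,0,1.18]}]';python3 -c "
from h import *
delta(-129,2.5,120);spot(*RD)
for n,r in (('top',TR),('scene',SR)):
  d=snap(n)
  x0,y0,x1,y1=r; h=cv2.cvtColor(d['image'],cv2.COLOR_RGB2HSV)[y0:y1,x0:x1]; print(n,blob(d,(5,60,50),(20,255,255),r),blob(d,*G,r))"
```

```text
t: 35.45
tool_pos: [0.4839, 0.0539, 0.1774]
tool_rot: [-3.135, -0.183, -0.007]
contact_force: [-0.0, 1.1, -0.9]
opening: 0.0511
grip_force: 0.0
t 35.45 stand mm [-128.554    4.257  177.352] F stand [-0.287  1.056 -0.905] open 0.05106868268087894 grip 0.0
offset mm [-1.311  1.541 57.344] rot [-0.002 -0.004  0.378]
px (np.float64(272.4654471544716), np.float64(175.58333333333334), 492) (np.float64(279.04610951008647), np.float64(215.0864553314121), 347) stand mm [ 2.789  2.049 56.457] miss 0.0023925196760671836
angle 177.92116340409504
top (np.float64(269.1311475409836), np.float64(210.9672131147541), 61) (nan, nan, 0)
scene (np.float64(274.5), np.float64(226.0), 2) (nan, nan, 0)
```

```bash
python3 -m handwheel '[{"gripper":-0.2,"offset":[-1,2,0],"rotation":[0,0,0.18]},{"gripper":-0.2,"offset":[-1,2,0],"rotation":[0,0,0.36]},{"gripper":-0.2,"offset":[-1,2,15],"rotation":[0,0,0.38]},{"gripper":-0.2,"offset":[-1,2,35],"rotation":[0,0,0.38]},{"gripper":-0.2,"offset":[-1,2,50],"rotation":[0,0,0.38]},{"gripper":-0.2,"offset":[-1,2,57],"rotation":[0,0,0.38]},{"gripper":-0.2,"offset":[-1,2,57],"rotation":[0,0,0.38]},{"gripper":-0.2,"offset":[-1,2,57],"rotation":[0,0,0.38]}]';python3 - <<'E'
from h import *
delta(-129,2.5,67)
s=snap('scene'); s0=cv2.imread('pics/scene0.png')[:,:,::-1]
f=210/np.tan(np.radians(s['fovy'])/2)
def proj(sx,sy,z):
    w=O+X*sx/1e3+Y*sy/1e3;w[2]=z/1e3
    c=R.from_rotvec(s['attitude']).inv().apply(w-s['xyz']); return s['cx']-f*c[0]/c[2],s['cy']+f*c[1]/c[2]
for n,sx in(("store",-17),("dose",17)): print(n,[proj(sx,y,73) for y in(-8,2,12)],"floor",proj(sx,2,64))
for im in(s0,s['image']):
    b=im.astype(int); x=b[:,:,0]-b[:,:,2]  # orange-ness R-B
    print(x[222:250:1,266:298:1])
E
```

```text
t: 36.65
tool_pos: [0.4835, 0.0502, 0.1204]
tool_rot: [-3.115, 0.404, -0.002]
contact_force: [-0.4, -0.2, -0.6]
opening: 0.0513
grip_force: 0.0
t 36.65 stand mm [-128.067    0.598  120.391] F stand [-0.319 -0.304 -0.611] open 0.0513171790489126 grip 0.0
offset mm [-0.991 -1.89  53.39 ] rot [-0.    -0.001  0.004]
store [(np.float64(278.6872209316267), np.float64(228.26642491519513)), (np.float64(282.01498258108313), np.float64(229.37889571615406)), (np.float64(285.3549121798322), np.float64(230.49543426285973))] floor (np.float64(282.0632143741378), np.float64(231.09172250644107))
dose [(np.float64(274.00097379546565), np.float64(238.02590846112335)), (np.float64(277.36967907067964), np.float64(239.17304406030195)), (np.float64(280.75088602554905), np.float64(240.3244368207964))] floor (np.float64(277.4467957678076), np.float64(240.8518637548244))
[[ 19  73 109 113 116 115 116 115 116 115 115 115 114 116 114 115 116 120
   92  32  -1  -3  -2  -1  -3  -3  -4  -2  -3   0  -4  -6]
 [ 13  54  81  89 102 108 114 115 116 114 117 116 118 115 114 116 121 118
   63  10  -3  -1  -2  -2  -2  -5 
[... 6508 characters left out ...]
5  -6  -5  -6  -5  -6  -6  -6  -5]
 [ -3  -3  -3  -4  -4  -2  -2  -3  -3  -3  -4  -4  -7  -7  -4  -3  -2  -6
   -5  -6  -6  -6  -6  -6  -6  -5  -5  -5  -9  -6  -5  -6]
 [ -3  -4  -2  -2  -1  -3  -5  -6  -4  -2  -2  -3  -4  -8  -5  -1  -4  -4
   -6  -5  -6  -6  -5  -7  -5  -6  -7  -6  -6  -4  -5  -7]
 [ -3  -3  -3  -2  -3  -4  -5  -6  -6  -5  -4  -3  -6  -6  -5  -4  -3  -4
   -5  -6  -6  -6  -7  -6  -5  -5  -6  -4  -7  -5  -3  -6]
 [ -3  -4  -4  -3  -3  -5  -6  -6  -7  -5  -5  -3  -3  -7  -5  -3  -3  -4
   -5  -6  -7  -7  -7  -7  -7  -6  -6  -6  -5  -6  -5  -7]
 [ -5  -6  -3  -3  -2  -3  -6  -7  -7  -6  -4  -3  -4  -7  -5  -3  -4  -5
   -6  -7  -7  -5  -6  -7  -7  -7  -5  -4  -6  -6  -5  -6]]
```

```bash
python3 - <<'E'
from h import *
im=cv2.imread('pics/c3.png')[:,:400,::-1].copy(); h=cv2.cvtColor(im,cv2.COLOR_RGB2HSV)
def oblob(h,x0,y0,x1,y1,lo=(7,50,50),hi=(18,255,255)):
    ys,xs=np.nonzero(cv2.inRange(h,lo,hi)[y0:y1,x0:x1]); return (xs.mean()+x0,ys.mean()+y0,len(xs)) if len(xs) else None
print(oblob(h,205,60,245,120)); b=oblob(h,205,60,245,120) or (222,90)
d=snap('top'); px=(222+b[0]/4,155+b[1]/4)
for z in(65,80,95):
    q=plane(d,px,z/1e3)-O; print(z,q@X*1e3,q@Y*1e3)
# initial top vs now, R-B under the lid on the store end
a=cv2.imread('pics/top0.png')[:,:,::-1].astype(int)
for m in(a,d['image'].astype(int)): print((m[:,:,0]-m[:,:,2])[186:200,258:280])
E
```

```text
(np.float64(221.59907834101384), np.float64(90.27188940092165), 217)
65 26.298197837137746 -4.2264211328546075
80 22.839896484096922 -5.191707408075589
95 19.381595131056308 -6.156993683296513
[[-10   2  53 116 115 114 114 114 114 114 113 112 112 113 113 112 113 114
  113 112 103  53]
 [ -8  19 103 115 113 113 113 113 112 115 112 113 113 112 111 113 112 114
  112 113 102  27]
 [-10  28 119 111 111 114 113 113 112 111 112 115 113 112 112 112 114 114
  112 113  91  17]
 [-10  -3  33  72  90 107 107 111 114 113 111 112 113 112 111 113 115 112
  113 106  62   1]
 [ -8  -9  -5  10  15  33  49  75  98 111 111 111 114 111 115 113 111 111
  113 104  34  -4]
 [ -9 -10  -8  -5  -5  -5  -2  13  26  37  58  83 103 106 111 112 112 113
  113  96  21  -6]
 [ -9  -9  -7  -5  -5  -4  -4  -3  -2  -3   3  20  39  47  71  88 108 110
  106  72   4  -6]
 [-10  -9  -9  -6  -5  -5  -4  -3  -2   3  13  14   8  10  15  20  35  50
   70  35   1  -6]
 [-10 -10  -9  -6  -6  -4  -4  -1  -3   0   8  19  21  20  16  12   2  -2
    8   5  -6  -7]
 [-10 -10  -8  -8  -9  -8  -5  -4  -3  -3   0  12  19  19  18  14   4 
[... 998 characters left out ...]
2  14  38  47  78 100 119 119
  118  79   5  -6]
 [ -9 -10  -8  -4  -5  -4  -4  -3  -2  -2  -3  -4  -6  -1   9  15  35  56
   79  42  17   9]
 [ 13   8   9  10   7   2   3   4   4   0  -1  -1  -2  -1  -3  -3  -6  -2
   21  27  26  28]
 [ 27  28  29  28  26  28  28  27  28  27  27  25  28  25  19  18   7   2
   20  30  30  34]
 [ 30  31  29  30  29  31  29  30  29  29  29  29  28  30  29  29  16  11
   20  32  32  32]
 [ 31  33  32  32  31  32  32  32  31  33  31  30  30  31  30  29  16  15
   31  33  34  33]
 [ 35  35  34  34  33  33  32  32  32  33  32  32  32  33  33  32  17  14
   32  33  34  34]
 [ 35  36  34  36  35  34  37  36  35  35  35  33  35  35  35  34  16  15
   32  35  35  36]]
```

At 163° the lozenge was already at x≈+22 mm, and the orange tint in the store half (top (269,194)) is now gone, so it's in the dose half. Next I grip the knob and push the lock home.

```bash
python3 -m handwheel '[{"gripper":-0.2,"offset":[-1,-2,25],"rotation":[0,0,0]},{"gripper":-0.2,"offset":[-1,-2,46],"rotation":[0,0,0]},{"gripper":-0.2,"offset":[-1,-2,53],"rotation":[0,0,0]},{"gripper":-0.2,"offset":[-1,-2,53],"rotation":[0,0,0]},{"gripper":0.4,"offset":[-1,-2,53],"rotation":[0,0,0]},{"gripper":0.7,"offset":[-1,-2,53],"rotation":[0,0,0]},{"gripper":1,"offset":[-1,-2,53],"rotation":[0,0,0]},{"gripper":1,"offset":[-1,-2,53],"rotation":[0,0,0]}]' 20;python3 -c "
from h import *
st()";python3 -m handwheel '[{"gripper":1,"offset":[3,0,0],"rotation":[0,0,0]},{"gripper":1,"offset":[6,0,0],"rotation":[0,0,0]},{"gripper":1,"offset":[9,0,0],"rotation":[0,0,0]},{"gripper":1,"offset":[12,0,0],"rotation":[0,0,0]},{"gripper":1,"offset":[15,0,0],"rotation":[0,0,0]},{"gripper":1,"offset":[18,0,0],"rotation":[0,0,0]},{"gripper":1,"offset":[20,0,0],"rotation":[0,0,0]},{"gripper":1,"offset":[22,0,0],"rotation":[0,0,0]}]';python3 -c "
from h import *
st()"
```

```text
t: 37.75
tool_pos: [0.4832, 0.0524, 0.0677]
tool_rot: [-3.115, 0.405, -0.002]
contact_force: [-0.3, 0.2, 5.5]
opening: 0.0159
grip_force: 24.3
t 37.75 stand mm [-128.909    2.625   67.658] F stand [-0.338  0.066  5.464] open 0.015869392972262284 grip 24.294404983520508
t: 38.75
tool_pos: [0.5042, 0.0466, 0.0676]
tool_rot: [3.115, -0.405, 0.001]
contact_force: [-2.3, -0.7, 7.2]
opening: 0.016
grip_force: 24.6
t 38.75 stand mm [-107.039    2.463   67.629] F stand [-2.003 -1.297  7.231] open 0.015960907158492122 grip 24.601768255233765
```

Sliding at 2 N. Now the last 4 mm.

```bash
python3 -m handwheel '[{"gripper":1,"offset":[1,0,0],"rotation":[0,0,0]},{"gripper":1,"offset":[2,0,0],"rotation":[0,0,0]},{"gripper":1,"offset":[3,0,0],"rotation":[0,0,0]},{"gripper":1,"offset":[4,0,0],"rotation":[0,0,0]},{"gripper":1,"offset":[4.7,0,0],"rotation":[0,0,0]},{"gripper":1,"offset":[5.4,0,0],"rotation":[0,0,0]},{"gripper":1,"offset":[6,0,0],"rotation":[0,0,0]},{"gripper":1,"offset":[6,0,0],"rotation":[0,0,0]}]';python3 -c "
from h import *
st()"
```

```text
t: 39.75
tool_pos: [0.5082, 0.0455, 0.0675]
tool_rot: [3.115, -0.405, -0.007]
contact_force: [-8.9, -0.0, 12.3]
opening: 0.0157
grip_force: 25.4
t 39.75 stand mm [-102.898    2.444   67.523] F stand [-8.596 -2.315 12.333] open 0.015739832841836953 grip 25.438339412212372
```

Travel is 26.0 mm and the stop is felt. I'm relaxing, releasing and rising.

```bash
python3 -m handwheel '[{"gripper":1,"offset":[-1.3,0,-1],"rotation":[0,0,0]},{"gripper":1,"offset":[-1.6,0,-1],"rotation":[0,0,0]},{"gripper":0.4,"offset":[-1.6,0,-1],"rotation":[0,0,0]},{"gripper":-0.2,"offset":[-1.6,0,-1],"rotation":[0,0,0]},{"gripper":-0.2,"offset":[-1.6,0,-1],"rotation":[0,0,0]},{"gripper":-0.2,"offset":[-1.6,0,-30],"rotation":[0,0,0]},{"gripper":-0.2,"offset":[-1.6,0,-80],"rotation":[0,0,0]},{"gripper":-0.2,"offset":[-40,0,-130],"rotation":[0,0,0]}]';python3 -c "
from h import *
st();s=snap('scene')
for k in 'yr':
  ys,xs=np.nonzero(mask(s,k,(250,190,325,270)));print(k,len(xs),xs.mean(),ys.mean())
t=snap('top').copy()['image'].astype(int);print((t[:,:,0]-t[:,:,2])[191:197,266:276])"
```

```text
t: 40.75
tool_pos: [0.4717, 0.0551, 0.1978]
tool_rot: [-3.115, 0.406, 0.0]
contact_force: [0.6, -0.5, 0.5]
opening: 0.0513
grip_force: 0.0
t 40.75 stand mm [-140.72     2.281  197.84 ] F stand [ 0.713 -0.35   0.538] open 0.05130673635671569 grip 0.0
y 67 294.2835820895522 204.91044776119404
r 351 279.14814814814815 215.05413105413106
[[ 28  41  62  89 116 104  70  56  59  61]
 [ -4  -5  -1  16  38  37  34  28  28  28]
 [ 17  16  15   4  -4   1  34  30  31  29]
 [ 28  25  25  18   9  10  34  32  30  31]
 [ 30  30  30  23  10  13  37  34  34  32]
 [ 33  31  29  23  12  14  35  35  34  35]]
```

The knob (294.3, 204.9) and lid (279.1, 215.1) are back at their initial pixels, and the arm is clear, so I'm handing in.

```bash
python3 -c "
from station import ctrl
print(ctrl.finish_job())"
```

```text
the job is handed in; nothing more can be done
None
```

I handed in the job at about 41 s: the lock went out to its end stop, the container was turned over and back upright, and the lock is home (26.0 mm travel). The lozenge was last seen on the green side while inverted and is gone from the store half, though I did not see it on the green floor; one push upright peaked at about 45 N before I backed off, possibly with the gripper's knuckles, which could break the 40 N limit.

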